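# Slide the sample carrier under the reading bridge

## Task

Push the flat sample carrier across the desk and under the low reading bridge, from the bridge's open side nearest the robot, until its leading edge rests squarely against the end stop. Only push it with the fingertips or the outside of the fingers: keep it flat on the desk, do not grasp, lift or tip it, and leave the other things where they are. Then move the hand clear.

Things in the scene. Friction and masses are not known exactly. Their poses are not given: they have to be found in the camera images.
- carrier: Loose flat grey plate with three white-ended glass slides inlaid in its top: 100 mm long (x), 96 mm wide (y), 14 mm thick, 0.15 to 0.31 kg, flat edges, too wide to pinch. Origin: centre of its underside. At the start its +x points within about 25 degrees of the bridge's +x: its +x edge leads, its -x edge is the one to push. It slides on the desk with ordinary friction.
- bridge: Low reading bridge fixed to the desk: white housing on aluminium legs over a channel of two rails closed by an end stop at the far end. Origin: on the desk, where the carrier's origin lies when home; +x is the direction of insertion (roughly away from the robot), z up. Housing: x -18 to +42 mm, y -70 to +70 mm, underside z = 17.5 mm (3.5 mm above the carrier), top z = 47 mm.
- bridge_stop (a point): Middle of the end stop's inner face, at carrier height: 50 mm along +x from the bridge's origin, 7 mm above the desk. The carrier's leading edge meets it. Axes as the bridge's.
- bridge_mouth (a point): Middle of the open front of the channel, on the desk, 43 mm from the bridge's origin along its -x; axes as the bridge's. Flared lead-ins begin here, about 130 mm apart inside and 155 mm outside; they narrow over 21 mm to rails 108 mm apart inside (6 mm spare each side of the carrier), all 18 mm high. When home, the carrier's rear edge stands 7 mm out of this mouth.
- ethanol_bottle: Bystander: white round bottle with a red cap, diameter 52 mm, 124 mm tall, standing to the right of the bridge. Origin: centre of its underside. Leave it alone.
- timer: Bystander: flat white bench timer, 68 x 64 x 19 mm, lying to the left of the bridge. Origin: centre of its underside. Leave it alone.
- card_box: Bystander: flat orange card box, 62 x 88 x 14 mm, lying to the right. Origin: centre of its underside. Leave it alone.
- conical_1: Bystander: clear conical tube with an orange cap lying on the desk, 117 mm long along its y, 22 mm thick, far to the left. Origin: centre of its underside. Leave it alone.
- pen_blue: Bystander: white pen with a blue cap lying on the desk, 140 mm long along its y, 15 mm thick, far to the right. Origin: centre of its underside. Leave it alone.
Mind the look-alikes: they are no part of the job. Several things have the shape of the carrier; the one meant has the colours described above.

How it is judged:
On the way:
1. the carrier's front is under the bridge, between the rails (x of carrier in the frame of bridge between -0.055 and -0.01 m and y of carrier in the frame of bridge between -0.014 and 0.014 m and angle between the x axis of carrier and the x axis of bridge, either way round below 0.25 rad).
At the end, for the whole second after the job is handed in: The carrier lies flat and at rest under the bridge, its leading edge within 4 mm of the end stop and square to it within 0.06 rad, between the rails; the hand is clear of it (x of carrier in the frame of bridge between -0.004 and 0.004 m and y of carrier in the frame of bridge between -0.009 and 0.009 m and angle between the x axis of carrier and the x axis of bridge, either way round below 0.06 rad and height (world z) of carrier below 0.003 m and angle between carrier's own z axis and vertical below 0.03 rad and linear speed of carrier below 0.01 m/s); the robot touches nothing.
It fails at once if the carrier is lifted off the desk (height (world z) of carrier above 0.008 m).
It fails at once if the carrier is tipped (angle between carrier's own z axis and vertical above 0.1 rad).
It fails at once if a bystander is moved by more than 15 mm or knocked over (distance of any of ethanol_bottle, timer, card_box, conical_1, pen_blue from where it was at the start of the episode above 0.015 m or angle between ethanol_bottle's own z axis and vertical above 0.3 rad).
It also fails if it takes over 72 s, if anything falls off the work surface, if the arm or the gripper's body presses on something with over 40 N, if the wrist force passes 120 N, or if a joint passes its speed limit or range.

## Robot

A 7-joint arm with a two-finger parallel gripper is mounted at the origin on a cart in front of the work surface, level with it; the furniture and walls round the work are solid. World frame = base frame: x ahead of the robot, y to its left, z up, the work surface at z = 0. Lengths are in m, angles in rad, forces in N, time in s.
With the tool pointing down it reaches from about 0.425 to 0.875 m from the base axis. Payload 8.4 kg.
Tool frame: the origin (TCP) lies between the finger pads; the fingertips stand 22 mm ahead of it and the grasp point (between the pads) lies 3 mm ahead of it (manip.nose_length is the distance from the TCP to the fingertips, in m); y points along the fingers, x is the direction in which the jaws open and shut, and the axes are right-handed (so a half turn about y gives the same grasp; the last joint's range is limited). The gripper opens to 87 mm and grips with 3 to 60 N. Pads are 19 mm wide; open, the fingers measure 117 mm over their backs; the gripper's body (75 mm by 190 mm) begins 51 mm behind the grasp point.
Start: joints at [1.197, 0.333, 0.04, 1.465, -0.013, 1.343, -0.059], TCP at [0.176, -0.626, 0.245] pointing down, gripper open.
Joint ranges: [-2.58, 2.58], [-0.38, 2.09], [-1.3, 1.39], [0.25, 2.4], [-1.5, 4.64], [0.08, 2.09], [-2.65, 2.65]. Speed limits (rad/s): [2.22, 2.22, 2.79, 2.79, 3.14, 3.14, 3.14].

## Interface

Orientations are given as a rotation vector (axis times angle).
In Python, from plant import manip gives the robot as it stands. The module is installed in compiled form; this text tells all that it offers.
- The arm moves only by the shell command python3 -m jog 'ROWS' [OPENING] [FORCE]. ROWS is JSON, a list of rows, each a list of 2 entries, a list of its own where there are three numbers: the shift along the world's x, y, z scaled (see below), then the turn, a rotation vector about the world's x, y, z scaled (see below). In form: [[[x, y, z], [rx, ry, rz]], ...]. A call has 1 to 20 rows; each row is the pose to reach, as a shift and turn from the pose commanded when the call began, turning the shorter way round; what a row does not reach only later rows make up. The controller multiplies each number of a shift by 300 mm and each number of a turn by 360 degrees. A row lasts 1/10 s, in which the tool goes at most 50 mm and 8.59 degrees, less where a joint would pass 70% of its speed; a pose out of reach is approached as far as the arm can. A call with a number of a shift or a turn outside -1 to 1 is refused whole. A call with a gripper value outside its range is refused whole. OPENING is the finger opening in mm, from 0 to 87, set as the call begins (- or left out, the last holds). The fingers move at their own pace and stop on an object; FORCE is the grip in N (left out, the last holds). Time passes only in rows, so rows that repeat a pose let the fingers close. It gives the time, the measured TCP pose, the force and the opening at its end, in the units of the state.
- manip.observe(): the state, without advancing time (a new reading comes with each control period).
- manip.grab_frame(name): name is "scene" or "top" or "wrist"; returns a dict with "img" (384x512x3 uint8, red, green, blue), "intrinsics" (3x3 intrinsics, pixels), "R" (3x3) and "t" (3): a world point X has camera coordinates R X + t; the wrist camera has in their place "tool_from_camera" (4x4, takes a point from camera to tool coordinates, whose origin is the TCP and whose axes are the tool frame's). Camera axes: x right, y down, z forward; pixel columns grow to the right and rows downward; lengths in m; the calibration is good to about 2 mm. A picture is of the moment at which its call begins: read the wrist's pose just before it. There is no depth.
- manip.job_done(): hands the job in, once; it reports no verdict.
Trained networks look in a picture, given as the dict that the camera call returned (one of the last four; its "shot" number tells which), for a name from the list of things; names that differ only in an ending like _2 or _b are one class to them, and where a whole thing is asked for, a point or a joint stands for the part that bears it (a point fixed in the world has none). Each returns a list of dicts, best first, with "conf" (0 to 1); they miss things now and then, are a little off and sometimes report something else, mostly with a low value. They report only what shows in the picture. A call takes as long as a camera call. They do not tell look-alikes from the thing itself.
- manip.regions_of(picture, thing): "region" (384x512 bool, what is visible of it) and "xy" ([column, row] in pixels, amid what is visible of it).
The state is a dict: "clock": time; "joint_positions": joint angles; "joint_vel": joint speeds; "effort": joint torques, N m; "tool_pos": TCP position; "tool_rot": TCP orientation; "ft_force": force on the tool from outside, world axes, zero at the start; "ft_torque": the same for the moment, N m; "gripper_width": finger opening in m.
Only numpy, scipy, OpenCV 4.12 (cv2) and the standard library are available. Lean on these libraries where they do the work, as an engineer would, in place of code of your own. Each camera call takes 0.05 s, during which the arm holds its last target.

## Working session

There is one attempt and no reset: what is moved stays moved. The work goes in short steps, Python scripts to look and compute and a shell command to move; the robot and the scene stay as the last step left them, time stands still between calls to the robot, and variables do not carry over. Pictures are saved under pics/ and viewed, and the job is handed in when it is done.

```bash
mkdir -p pics
cat > h.py <<'E'
import numpy as np, cv2
from plant import manip
def save(n,f,s=1.5):
    im=cv2.cvtColor(f["img"],cv2.COLOR_RGB2BGR); cv2.imwrite("pics/"+n,cv2.resize(im,None,fx=s,fy=s,interpolation=cv2.INTER_CUBIC))
def unproj(f,uv,z):
    K=f["intrinsics"];R=f["R"];t=f["t"]
    d=R.T@np.linalg.inv(K)@np.array([uv[0],uv[1],1.0]); c=-R.T@t
    return c+d*(z-c[2])/d[2]
def proj(f,X):
    p=f["intrinsics"]@(f["R"]@np.array(X,float)+f["t"]); return p[:2]/p[2]
E
python3 - <<'E'
from h import *
s=manip.observe();print({k:np.round(v,3) for k,v in s.items()},manip.nose_length)
for n in("top","scene"):
    f=manip.grab_frame(n);save(n+"0.png",f);print(n,np.round(-f["R"].T@f["t"],3))
    for th in("carrier","bridge","ethanol_bottle","timer","card_box"):
        for r in manip.regions_of(f,th)[:4]:
            print(th,round(r["conf"],2),np.round(r["xy"]),r["region"].sum(),np.round(unproj(f,r["xy"],0.014),3))
E
```

```text
{'clock': np.float64(0.0), 'joint_positions': array([ 1.197,  0.334,  0.04 ,  1.466, -0.013,  1.343, -0.058]), 'joint_vel': array([-0.002, -0.   ,  0.001,  0.   , -0.001, -0.001, -0.   ]), 'effort': array([ 0.0000e+00, -6.5636e+01,  1.3350e+00, -4.0380e+01, -6.0000e-02,
        4.5000e-02,  0.0000e+00]), 'tool_pos': array([ 0.176, -0.625,  0.244]), 'tool_rot': array([-1.326,  1.005, -1.003]), 'ft_force': array([-0.067, -0.672, -0.392]), 'ft_torque': array([ 0.031, -0.016, -0.013]), 'gripper_width': np.float64(0.087)} 0.022
top [ 0.378 -0.011  1.353]
carrier 0.94 [187. 226.] 732 [0.443 0.228 0.014]
carrier 0.56 [243. 207.] 752 [0.512 0.033 0.014]
bridge 0.68 [237. 161.] 922 [0.678 0.056 0.014]
ethanol_bottle 0.75 [234. 162.] 949 [0.673 0.065 0.014]
ethanol_bottle 0.66 [272. 162.] 250 [ 0.675 -0.07   0.014]
timer 0.61 [199. 168.] 310 [0.651 0.189 0.014]
card_box 0.67 [325. 234.] 446 [ 0.42  -0.254  0.014]
scene [ 0.186 -0.781  0.955]
carrier 0.97 [194. 171.] 534 [0.44  0.219 0.014]
carrier 0.58 [232. 196.] 651 [0.514 0.037 0.014]
bridge 0.83 [266. 175.] 726 [0.671 0.074 0.014]
ethanol_bottle 0.69 [289. 322.] 155 [ 0.458 -0.449  0.014]
ethanol_bottle 0.59 [288. 194.] 418 [ 0.692 -0.045  0.014]
timer 0.79 [250. 159.] 180 [0.656 0.183 0.014]
timer 0.63 [195. 135.] 91 [0.521 0.417 0.014]
card_box 0.75 [242. 270.] 624 [ 0.418 -0.248  0.014]
```

Run:
```python
from h import *
f=manip.grab_frame("top")
im=cv2.cvtColor(f["img"],cv2.COLOR_RGB2BGR)[120:270,150:350]
cv2.imwrite("pics/topc.png",cv2.resize(im,None,fx=4,fy=4,interpolation=cv2.INTER_CUBIC))
from scipy.spatial.transform import Rotation as R
print(np.round(R.from_rotvec(manip.observe()["tool_rot"]).as_matrix(),3))
```

```text
[[ 0.271  0.     0.962]
 [-0.962  0.     0.271]
 [-0.    -1.     0.   ]]
```

View pics/scene0.png

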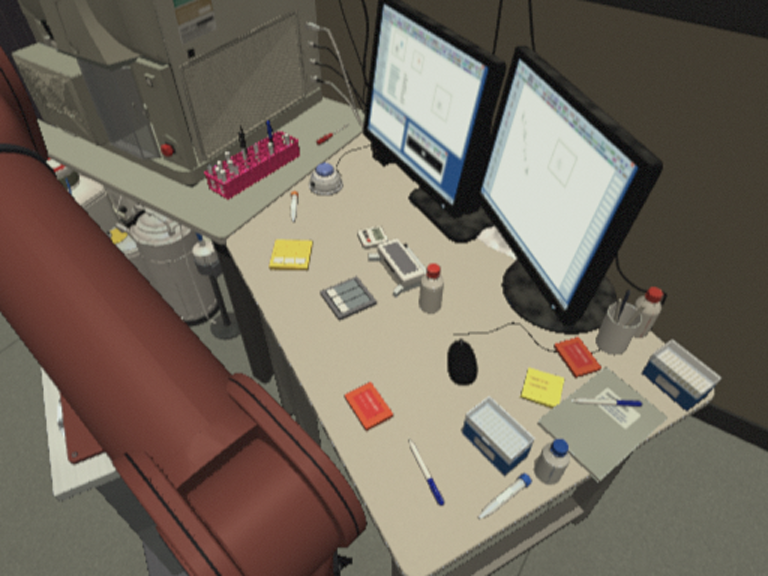

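View pics/top0.png

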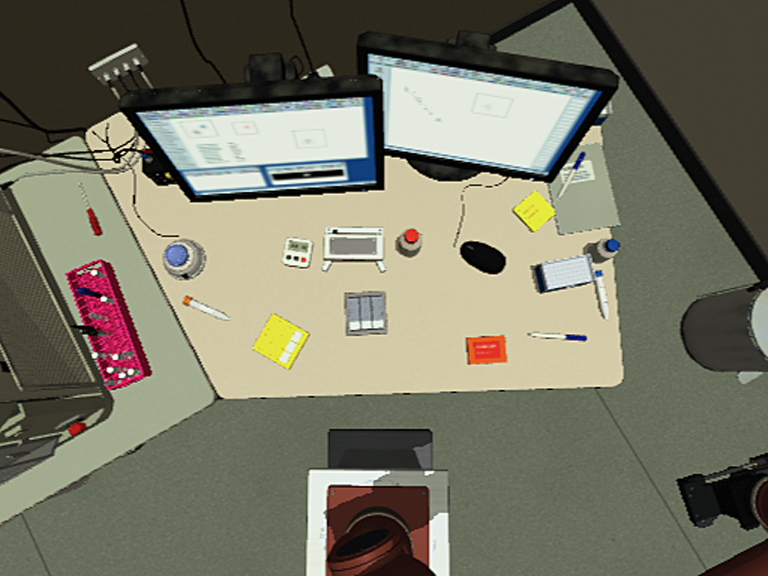

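```bash
true
```

```text
(no output)
```

View crop.

The yellow plate at (280,340) is a look-alike. The grey carrier is at (366,313), and the bridge is at (353,248) in the enlarged top view.

View pics/topc.png

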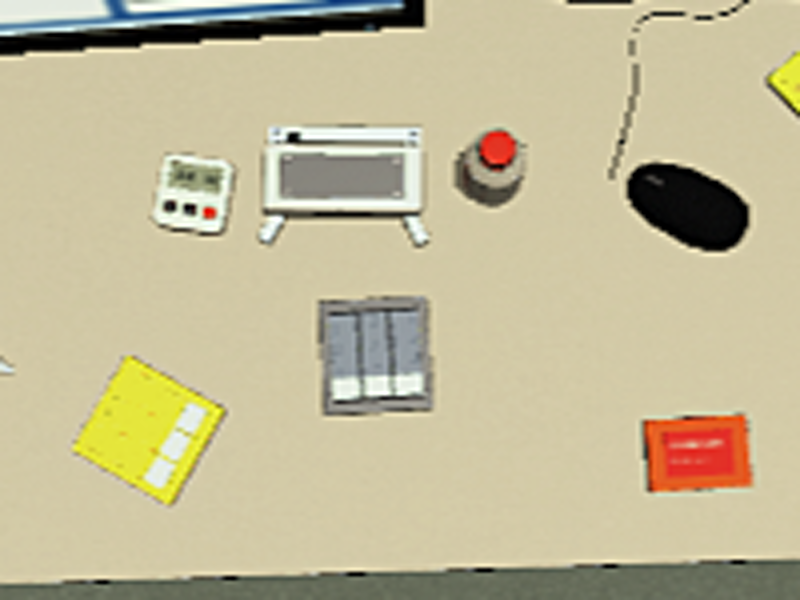

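Run:
```python
from h import *
f=manip.grab_frame("top")
for r in manip.regions_of(f,"carrier"):
    cs,_=cv2.findContours(r["region"].astype(np.uint8),0,2); c=max(cs,key=cv2.contourArea)
    b=cv2.boxPoints(cv2.minAreaRect(c)); P=np.array([unproj(f,p,0.014)[:2] for p in c[:,0]],np.float32)
    m=cv2.minAreaRect(P);print(np.round(r["xy"]),r["conf"],m,np.round(b))
for r in manip.regions_of(f,"bridge"):
    ys,xs=np.where(r["region"]);print(r["conf"],xs.min(),xs.max(),ys.min(),ys.max())
    cs,_=cv2.findContours(r["region"].astype(np.uint8),0,2); c=max(cs,key=cv2.contourArea)
    P=np.array([unproj(f,p,0.047)[:2] for p in c[:,0]],np.float32);print(cv2.minAreaRect(P))
```

```text
[245. 209.] 0.67 ((0.5062190294265747, 0.030406273901462555), (0.09936332702636719, 0.09792564809322357), 4.486266136169434) [[228. 195.]
 [256. 193.]
 [258. 221.]
 [230. 223.]]
[188. 225.] 0.56 ((0.43996262550354004, 0.22794906795024872), (0.10469077527523041, 0.10054230690002441), 60.07453918457031) [[166. 232.]
 [181. 207.]
 [207. 222.]
 [192. 247.]]
0.85 215 255 150 180
((0.6553471088409424, 0.05932183563709259), (0.14158156514167786, 0.10401616245508194), 88.85922241210938)
```

```bash
cat > fit.py <<'E'
from h import *
from scipy.optimize import least_squares
f=manip.grab_frame("top")
cp=lambda c:np.array([(c[0]+.5)/4-.5+150,(c[1]+.5)/4-.5+120])
def tw(p,b):
    c,s=np.cos(b[2]),np.sin(b[2]); return [b[0]+c*p[0]-s*p[1],b[1]+s*p[0]+c*p[1],p[2]]
def fit(M,I,x0):
    r=least_squares(lambda b:np.concatenate([proj(f,tw(m,b))-cp(i) for m,i in zip(M,I)]),x0)
    print(np.round(r.x,4),"deg",np.degrees(r.x[2]),"res px",np.round(r.fun,1));return r.x
B=fit([(-.018,.07,.047),(-.018,-.07,.047),(.042,.07,.047),(.042,-.07,.047),(-.043,.0715,.018),(-.043,-.0715,.018)],
 [(263,212),(421,210),(266,147),(422,146),(263,242),(422,243)],[.66,.06,0])
C=fit([(-.05,.048,.014),(-.05,-.048,.014),(.05,.048,.014),(.05,-.048,.014)],[(323,413),(431,409),(320,301),(428,297)],[.5,.03,0])
c,s=np.cos(B[2]),np.sin(B[2]);d=C[:2]-B[:2];print("carrier in bridge",c*d[0]+s*d[1],-s*d[0]+c*d[1],np.degrees(C[2]-B[2]))
bt=unproj(f,cp((497,148)),.124);d=bt[:2]-B[:2];print("bottle",bt,c*d[0]+s*d[1],-s*d[0]+c*d[1])
im=cv2.cvtColor(f["img"],cv2.COLOR_RGB2BGR)[120:270,150:350];im=cv2.resize(im,None,fx=4,fy=4,interpolation=cv2.INTER_CUBIC)
def box(b,x0,x1,h,z,col):
    P=[proj(f,tw((x,y,z),b)) for x,y in((x0,-h),(x0,h),(x1,h),(x1,-h))]
    cv2.polylines(im,[np.int32([(np.array(p)+.5-[150,120])*4-.5 for p in P])],True,col,1)
box(B,-.018,.042,.07,.047,(0,0,255));box(B,-.043,-.022,.065,.018,(255,0,0));box(B,-.05,.05,.048,.014,(0,160,0));box(C,-.05,.05,.048,.014,(0,0,255))
cv2.imwrite("pics/fit0.png",im)
E
python3 fit.py
```

```text
[0.6464 0.0588 0.0039] deg 0.2248983977378622 res px [-0.3 -0.2  0.4  0.3 -0.8 -0.9  0.2 -0.5 -0.   0.7  0.6  0.6]
[0.5065 0.0294 0.0403] deg 2.308627157365232 res px [-0.2  0.1  0.3  0.2 -0.1 -0.2  0.  -0.1]
carrier in bridge -0.13997551465713323 -0.02883705997593823 2.0837287596273697
bottle [ 0.66717018 -0.07204321  0.124     ] 0.020301277514881602 -0.13093729665047713
```

View pics/fit0.png

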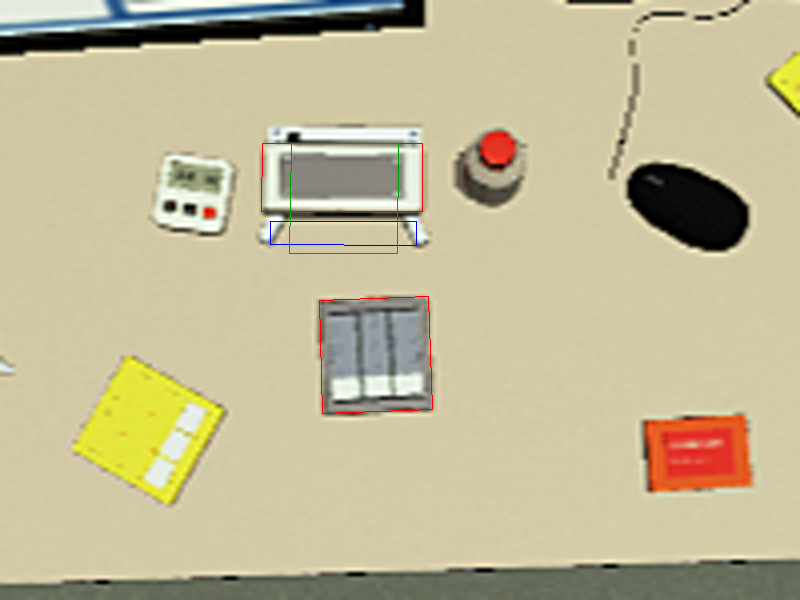

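Top-view fit: the bridge is at (0.646, 0.059) with yaw 0.2°. The carrier is at (0.5065, 0.029) with yaw 2.3°, so it sits 29 mm right of the channel axis. I'll first nudge it sideways with the outside of a finger, then push its rear edge with both fingertips.

```bash
python3 -m jog '[[[0.15,0.25,0],[0,0,-0.0215]],[[0.3,0.5,0],[0,0,-0.0431]],[[0.45,0.75,0],[0,0,-0.0431]],[[0.6,1,0],[0,0,-0.0431]],[[0.6,1,0],[0,0,-0.0431]],[[0.6,1,0],[0,0,-0.0431]],[[0.6,1,0],[0,0,-0.0431]],[[0.6,1,0],[0,0,-0.0431]],[[0.6,1,0],[0,0,-0.0431]],[[0.6,1,0],[0,0,-0.0431]],[[0.6,1,0],[0,0,-0.0431]]]' 50
```

```text
clock: 1.95
tool_pos: [0.3555, -0.3269, 0.2445]
tool_rot: [-1.21, 1.208, -1.208]
ft_force: [0.4, -1.0, -0.3]
gripper_width: 0.0502
```

```bash
python3 -m jog '[[[0.505,0.807,0],[0,0,0]],[[0.505,0.807,0],[0,0,0]],[[0.505,0.807,0],[0,0,0]],[[0.505,0.807,0],[0,0,0]],[[0.505,0.807,0],[0,0,0]],[[0.505,0.807,0],[0,0,0]],[[0.505,0.807,-0.45],[0,0,0]],[[0.505,0.807,-0.45],[0,0,0]],[[0.505,0.807,-0.45],[0,0,0]],[[0.505,0.807,-0.45],[0,0,0]],[[0.505,0.807,-0.45],[0,0,0]],[[0.505,0.807,-0.45],[0,0,0]]]'
python3 - <<'E'
from h import *
from scipy.spatial.transform import Rotation as R
s=manip.observe();print(np.round(R.from_rotvec(s["tool_rot"]).as_matrix(),3),s["joint_positions"].round(2))
for n in("wrist","top","scene"):
    f=manip.grab_frame(n);save(n+"1.png",f)
    if n=="wrist":print(f["tool_from_camera"].round(3))
E
```

```text
clock: 3.15
tool_pos: [0.5094, -0.0842, 0.1118]
tool_rot: [-1.209, 1.204, -1.209]
ft_force: [0.8, 0.0, 0.4]
gripper_width: 0.0503
[[ 0.003  0.003  1.   ]
 [-1.    -0.001  0.003]
 [ 0.001 -1.     0.003]] [ 0.5   0.21 -0.46  1.93  0.11  1.03 -1.58]
[[ 1.     0.     0.    -0.   ]
 [ 0.    -0.247  0.969 -0.139]
 [ 0.    -0.969 -0.247  0.066]
 [ 0.     0.     0.     1.   ]]
```

View pics/wrist1.png

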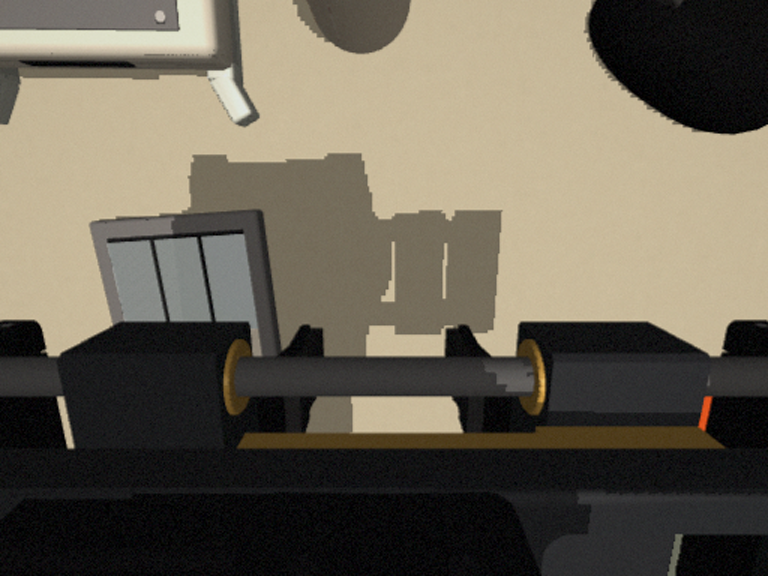

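View pics/scene1.png

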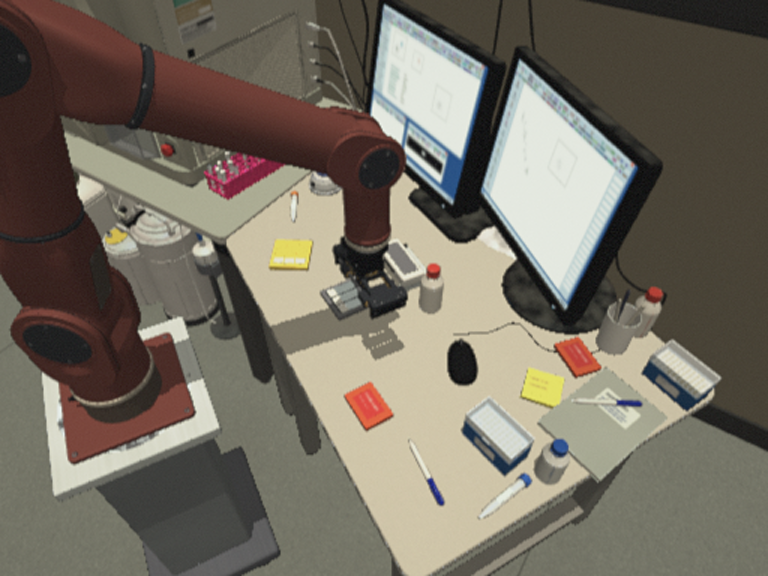

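```bash
python3 -m jog '[[[-0.01,0,-0.14],[0,0,0]],[[-0.01,0,-0.24],[0,0,0]],[[-0.01,0,-0.28],[0,0,0]],[[-0.01,0,-0.28],[0,0,0]],[[-0.01,0.02,-0.28],[0,0,0]],[[-0.01,0.04,-0.28],[0,0,0]],[[-0.01,0.06,-0.28],[0,0,0]],[[-0.01,0.07,-0.28],[0,0,0]],[[-0.01,0.07,-0.28],[0,0,0]],[[-0.01,0.07,-0.28],[0,0,0]]]'
python3 - <<'E'
from h import *
f=manip.grab_frame("wrist");save("wrist2.png",f)
E
```

```text
clock: 4.3
tool_pos: [0.5049, -0.0625, 0.0257]
tool_rot: [-1.211, 1.206, -1.206]
ft_force: [-1.2, -0.2, 0.1]
gripper_width: 0.0496
```

View pics/wrist2.png

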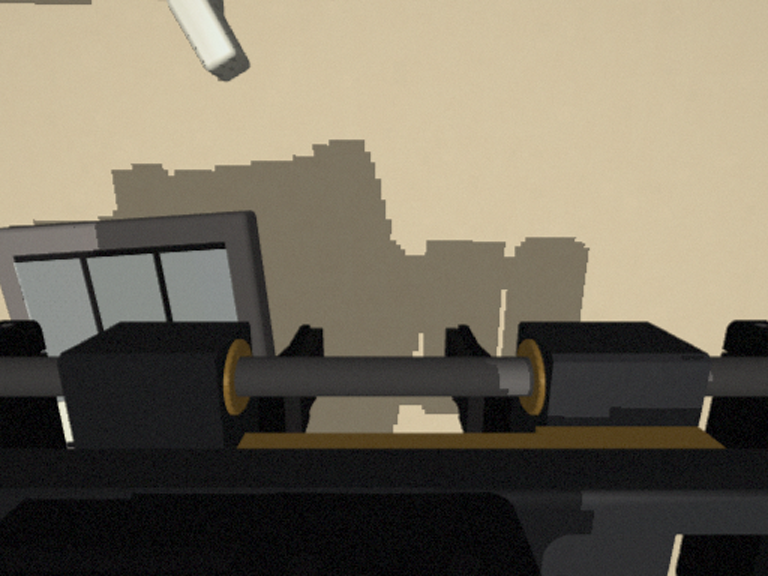

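```bash
python3 -m jog '[[[0,0.015,0],[0,0,0]],[[0,0.03,0],[0,0,0]],[[0,0.045,0],[0,0,0]],[[0,0.06,0],[0,0,0]],[[0,0.075,0],[0,0,0]],[[0,0.08,0],[0,0,0]],[[0,0.08,0],[0,0,0]],[[0,0.08,0],[0,0,0]]]'
python3 - <<'E'
from h import *
f=manip.grab_frame("wrist");save("wrist3.png",f)
f=manip.grab_frame("top")
im=cv2.cvtColor(f["img"],cv2.COLOR_RGB2BGR)[120:270,150:350]
cv2.imwrite("pics/top3.png",cv2.resize(im,None,fx=4,fy=4,interpolation=cv2.INTER_CUBIC))
E
```

```text
clock: 5.15
tool_pos: [0.5049, -0.0384, 0.0256]
tool_rot: [-1.211, 1.206, -1.206]
ft_force: [0.1, -0.4, 0.7]
gripper_width: 0.0502
```

View pics/wrist3.png

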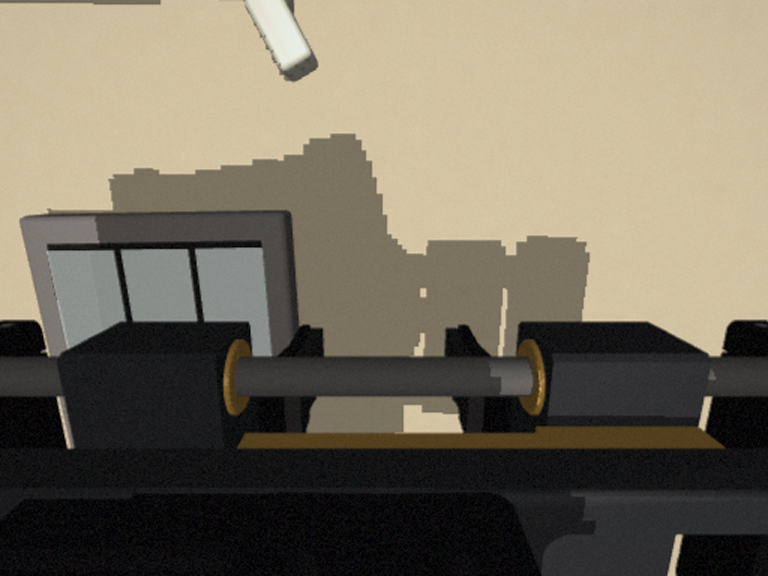

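View pics/top3.png

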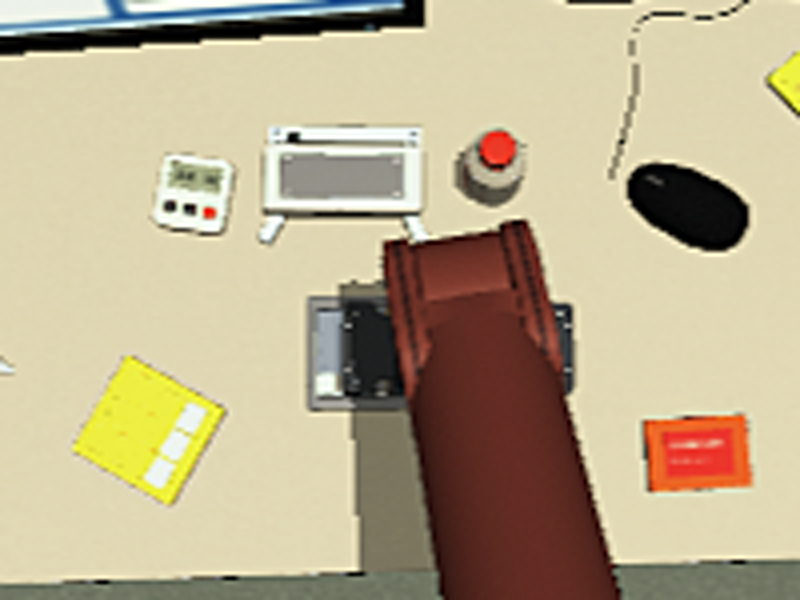

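```bash
cat >> h.py <<'E'
from scipy.spatial.transform import Rotation as Rot
def wun(f,s,uv,z):
    T=f["tool_from_camera"];Rt=Rot.from_rotvec(s["tool_rot"]).as_matrix()
    d=Rt@T[:3,:3]@np.linalg.inv(f["intrinsics"])@np.array([uv[0],uv[1],1.]);c=Rt@T[:3,3]+s["tool_pos"]
    return c+d*(z-c[2])/d[2]
E
python3 - <<'E'
from h import *
s=manip.observe();f=manip.grab_frame("wrist")
g=lambda a,z:print(a,wun(f,s,(np.array(a)+.5)/1.5-.5,z).round(4))
g((291,211),.014);g((22,217),.014);g((299,345),.014);g((314,66),.018);g((286,80),.018)
f=manip.grab_frame("top");q=lambda a:print(unproj(f,((a[0]+.5)/4-.5+150,(a[1]+.5)/4-.5+120),.014).round(4))
q((308,298));q((309,410))
E
```

```text
(291, 211) [ 0.561  -0.0055  0.014 ]
(22, 217) [0.5585 0.0896 0.014 ]
(299, 345) [ 0.5107 -0.006   0.014 ]
(314, 66) [ 0.6065 -0.0159  0.018 ]
(286, 80) [ 0.6024 -0.0068  0.018 ]
[0.5564 0.0896 0.014 ]
[0.4575 0.0871 0.014 ]
```

```bash
python3 -m jog '[[[0,0.012,0],[0,0,0]],[[0,0.024,0],[0,0,0]],[[0,0.036,0],[0,0,0]],[[0,0.048,0],[0,0,0]],[[0,0.057,0],[0,0,0]],[[0,0.057,0],[0,0,0]],[[0,0.057,0],[0,0,0]],[[0,0.04,0],[0,0,0]],[[0,0,0],[0,0,0]],[[0,0,0.3],[0,0,0]],[[0,0,0.3],[0,0,0]],[[0,0,0.3],[0,0,0]]]'
python3 - <<'E'
from h import *
f=manip.grab_frame("wrist");save("wrist4.png",f)
E
```

```text
clock: 6.55
tool_pos: [0.5082, -0.0398, 0.1209]
tool_rot: [-1.205, 1.2, -1.212]
ft_force: [-0.7, 0.7, -0.9]
gripper_width: 0.0498
```

View pics/wrist4.png

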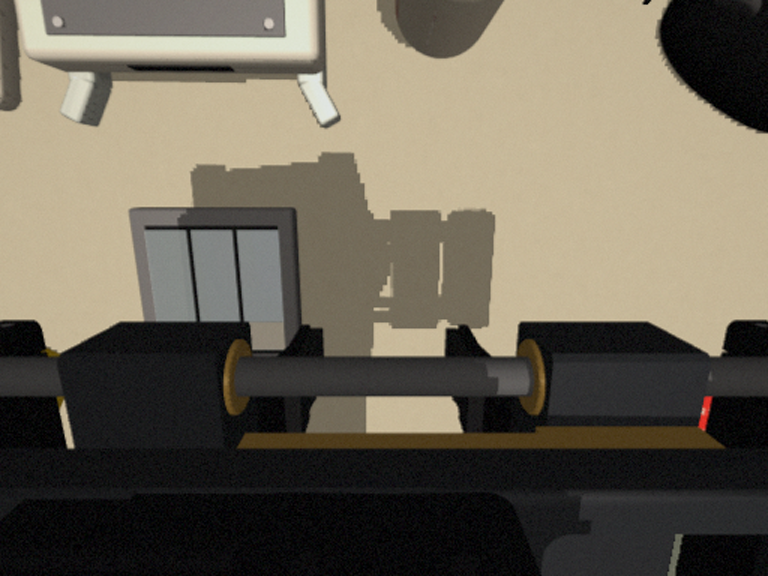

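Run:
```python
from h import *
s=manip.observe();f=manip.grab_frame("wrist")
g=lambda a,z:print(a,wun(f,s,(np.array(a)+.5)/1.5-.5,z).round(4))
g((296,208),.014);g((131,209),.014);g((301,349),.014)
g((340,119),.018);g((61,114),.018);g((324,126),.018);g((97,125),.009);g((97,125),.018)
g((319,69),.017);g((22,60),.02)
```

```text
(296, 208) [0.559  0.0103 0.014 ]
(131, 209) [0.5582 0.1042 0.014 ]
(301, 349) [0.4733 0.0113 0.014 ]
(340, 119) [ 0.6059 -0.0162  0.018 ]
(61, 114) [0.6079 0.1319 0.018 ]
(324, 126) [ 0.6024 -0.0075  0.018 ]
(97, 125) [0.6036 0.1194 0.009 ]
(97, 125) [0.6025 0.1137 0.018 ]
(319, 69) [ 0.6304 -0.0057  0.017 ]
(22, 60) [0.6334 0.1457 0.02  ]
```

```bash
python3 -m jog '[[[-0.227,0.327,0],[0,0,0]],[[-0.227,0.327,0],[0,0,0]],[[-0.227,0.327,0],[0,0,0]],[[-0.227,0.327,0],[0,0,0]],[[-0.227,0.327,0],[0,0,0]],[[-0.227,0.327,0],[0,0,0]]]' 50
python3 - <<'E'
from h import *
s=manip.observe();f=manip.grab_frame("wrist");save("wrist5.png",f)
print(Rot.from_rotvec(s["tool_rot"]).as_matrix().round(3),s["tool_pos"])
f=manip.grab_frame("scene");save("scene5.png",f)
E
```

```text
clock: 7.25
tool_pos: [0.4372, 0.0582, 0.1151]
tool_rot: [-1.211, 1.208, -1.207]
ft_force: [0.3, 0.2, -1.0]
gripper_width: 0.0499
[[ 0.002 -0.001  1.   ]
 [-1.     0.     0.002]
 [-0.    -1.    -0.001]] [0.4371886  0.05821964 0.11511989]
```

View pics/wrist5.png

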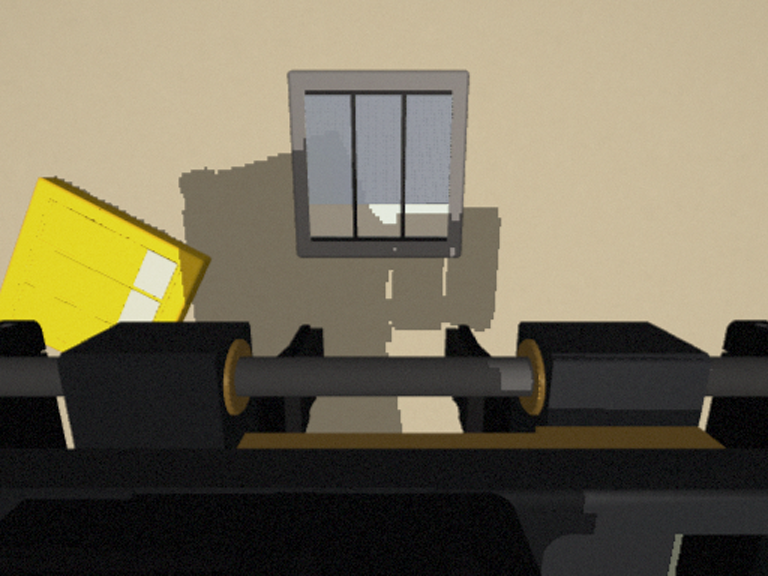

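```bash
python3 -m jog '[[[0,0,-0.14],[0,0,0]],[[0,0,-0.25],[0,0,0]],[[0,0,-0.293],[0,0,0]],[[0,0,-0.293],[0,0,0]],[[0.02,0,-0.293],[0,0,0]],[[0.04,0,-0.293],[0,0,0]],[[0.06,0,-0.293],[0,0,0]],[[0.08,0,-0.293],[0,0,0]],[[0.1,0,-0.293],[0,0,0]],[[0.12,0,-0.293],[0,0,0]],[[0.14,0,-0.293],[0,0,0]],[[0.16,0,-0.293],[0,0,0]],[[0.18,0,-0.293],[0,0,0]],[[0.2,0,-0.293],[0,0,0]],[[0.2,0,-0.293],[0,0,0]],[[0.2,0,-0.293],[0,0,0]]]'
python3 - <<'E'
from h import *
s=manip.observe();f=manip.grab_frame("wrist");save("wrist6.png",f)
E
```

```text
clock: 8.95
tool_pos: [0.497, 0.0597, 0.0276]
tool_rot: [-1.211, 1.206, -1.206]
ft_force: [-0.6, -0.2, 0.4]
gripper_width: 0.0502
```

View pics/wrist6.png

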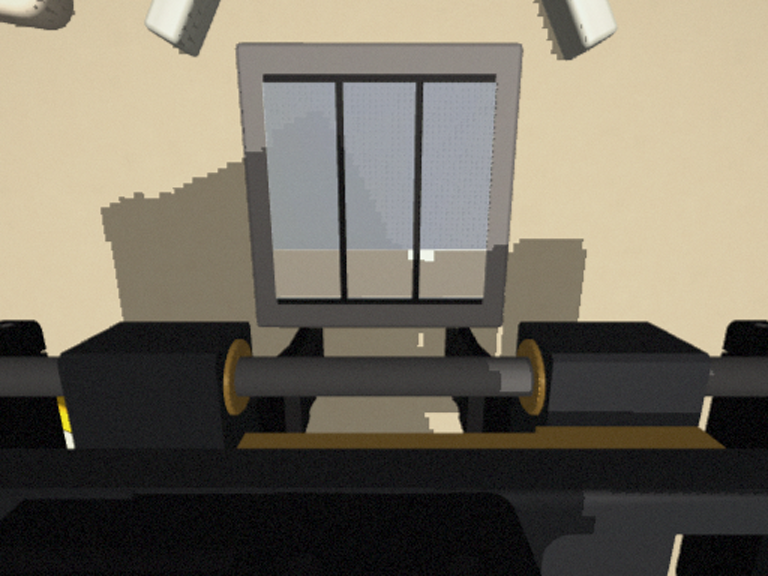

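Carrier square in front of the fingertips. Its front edge (238–521, row 44) is midway between the lead-in tips (~152 and ~612).

Run:
```python
from h import *
s=manip.observe();f=manip.grab_frame("wrist")
g=lambda a,z:print(a,wun(f,s,(np.array(a)+.5)/1.5-.5,z).round(4))
g((238,44),.014);g((521,44),.014);g((258,326),.014);g((503,326),.014)
g((146,30),.018);g((616,34),.018);g((183,50),.018);g((571,53),.018)
```

```text
(238, 44) [0.6063 0.1078 0.014 ]
(521, 44) [0.6067 0.0157 0.014 ]
(258, 326) [0.5095 0.108  0.014 ]
(503, 326) [0.5099 0.0144 0.014 ]
(146, 30) [0.609  0.1351 0.018 ]
(616, 34) [ 0.6085 -0.0128  0.018 ]
(183, 50) [0.6034 0.1241 0.018 ]
(571, 53) [0.603  0.0007 0.018 ]
```

```bash
python3 -m jog '[[[0.02,0,0],[0,0,0]],[[0.04,0,0],[0,0,0]],[[0.06,0,0],[0,0,0]],[[0.08,0,0],[0,0,0]],[[0.1,0,0],[0,0,0]],[[0.12,0,0],[0,0,0]],[[0.14,0,0],[0,0,0]],[[0.16,0,0],[0,0,0]],[[0.18,0,0],[0,0,0]],[[0.2,0,0],[0,0,0]],[[0.22,0,0],[0,0,0]],[[0.24,0,0],[0,0,0]],[[0.26,0,0],[0,0,0]],[[0.26,0,0],[0,0,0]],[[0.26,0,0],[0,0,0]]]'
python3 - <<'E'
from h import *
s=manip.observe();f=manip.grab_frame("wrist");save("wrist7.png",f)
f=manip.grab_frame("scene");save("scene7.png",f)
E
```

```text
clock: 10.55
tool_pos: [0.5751, 0.0597, 0.0277]
tool_rot: [-1.211, 1.206, -1.206]
ft_force: [-1.0, 0.0, 0.4]
gripper_width: 0.0503
```

View pics/wrist7.png

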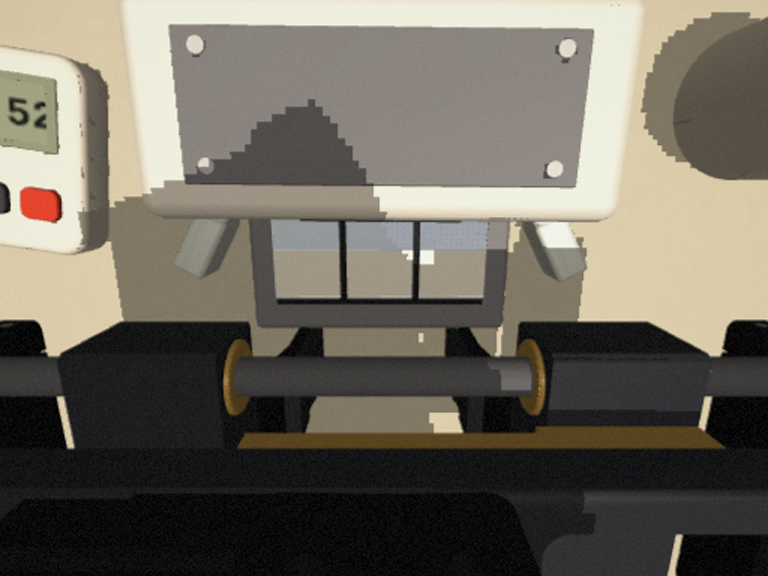

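View pics/scene7.png

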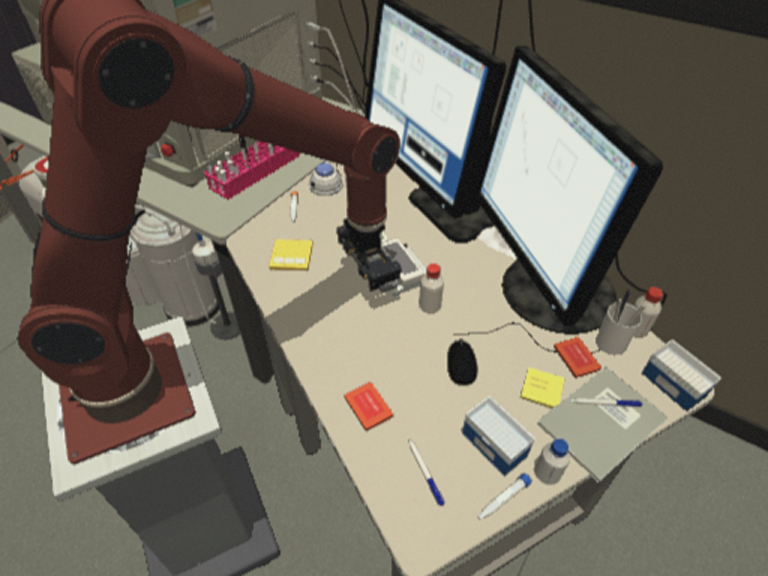

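The carrier is under the bridge, square and centred (edges 253–508 against lead-ins ~200 and ~560). Now small steps until the stop is felt.

```bash
python3 -m jog '[[[0.005,0,0],[0,0,0]],[[0.01,0,0],[0,0,0]],[[0.015,0,0],[0,0,0]],[[0.02,0,0],[0,0,0]],[[0.025,0,0],[0,0,0]],[[0.025,0,0],[0,0,0]]]'; python3 -m jog '[[[0.0025,0,0],[0,0,0]],[[0.005,0,0],[0,0,0]],[[0.005,0,0],[0,0,0]]]';python3 -m jog '[[[0.0025,0,0],[0,0,0]],[[0.005,0,0],[0,0,0]],[[0.005,0,0],[0,0,0]]]'
```

```text
clock: 11.25
tool_pos: [0.5825, 0.0596, 0.0276]
tool_rot: [-1.211, 1.206, -1.206]
ft_force: [-0.5, 0.3, 0.9]
gripper_width: 0.0501
clock: 11.55
tool_pos: [0.5839, 0.0596, 0.0276]
tool_rot: [-1.211, 1.206, -1.206]
ft_force: [-1.0, 0.8, 0.8]
gripper_width: 0.0499
clock: 11.85
tool_pos: [0.5854, 0.0596, 0.0277]
tool_rot: [-1.211, 1.206, -1.206]
ft_force: [-0.7, -0.0, 0.0]
gripper_width: 0.0498
```

```bash
python3 -m jog '[[[0.0025,0,0],[0,0,0]],[[0.005,0,0],[0,0,0]],[[0.005,0,0],[0,0,0]]]'; python3 -m jog '[[[0.0025,0,0],[0,0,0]],[[0.0025,0,0],[0,0,0]]]';python3 - <<'E'
from h import *
s=manip.observe();f=manip.grab_frame("wrist");save("wrist8.png",f)
E
```

```text
clock: 12.15
tool_pos: [0.5869, 0.0596, 0.0276]
tool_rot: [-1.211, 1.206, -1.206]
ft_force: [-1.0, -1.1, 0.9]
gripper_width: 0.0501
clock: 12.35
tool_pos: [0.5876, 0.0596, 0.0276]
tool_rot: [-1.211, 1.206, -1.206]
ft_force: [-1.0, 0.6, -0.3]
gripper_width: 0.0499
```

View pics/wrist8.png

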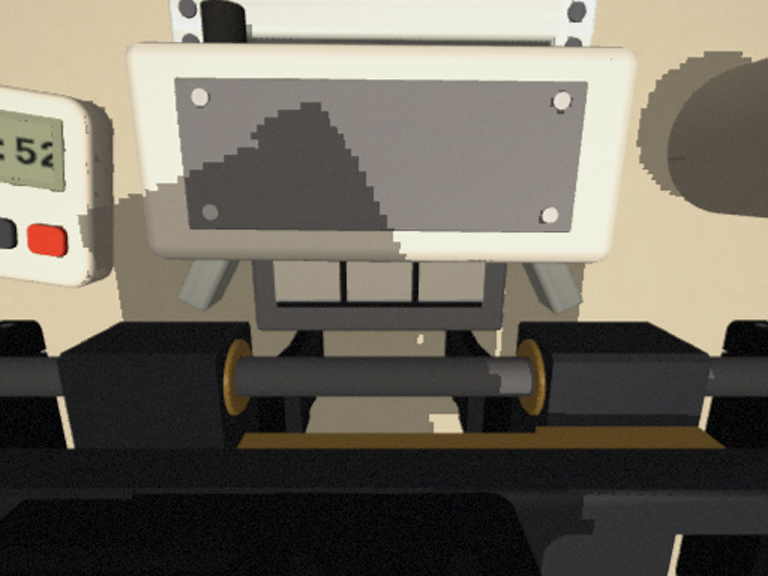

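```bash
python3 -m jog '[[[0.0025,0,0],[0,0,0]],[[0.005,0,0],[0,0,0]],[[0.005,0,0],[0,0,0]]]'
python3 - <<'E'
from h import *
s=manip.observe();f=manip.grab_frame("wrist");save("wrist9.png",f);print(s["ft_force"],s["tool_pos"])
g=lambda a,z:print(a,wun(f,s,(np.array(a)+.5)/1.5-.5,z).round(4))
g((258,328),.014);g((503,328),.014)
E
```

```text
clock: 12.7
tool_pos: [0.588, 0.0597, 0.0275]
tool_rot: [-1.213, 1.208, -1.205]
ft_force: [-5.0, -0.1, 4.4]
gripper_width: 0.05
[-4.97379145 -0.09037609  4.42994972] [0.58803119 0.05967951 0.02752571]
(258, 328) [0.5998 0.108  0.014 ]
(503, 328) [0.6002 0.0143 0.014 ]
```

View pics/wrist9.png

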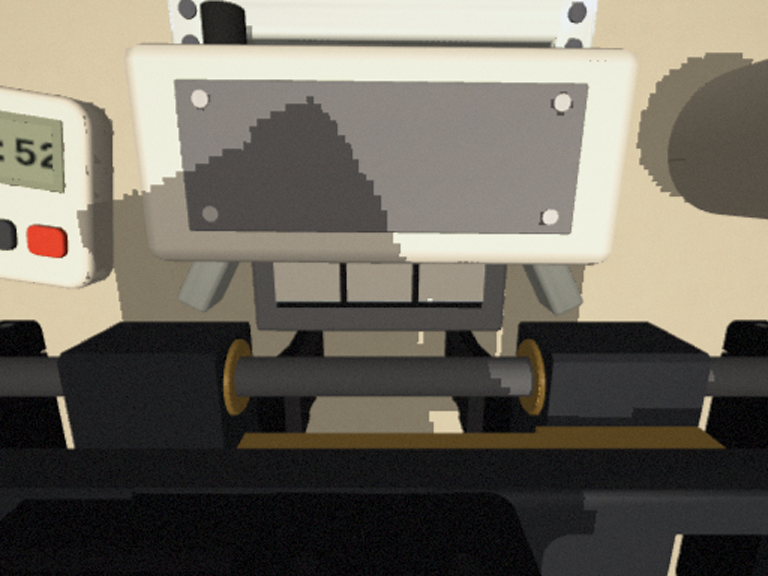

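The stop is felt: a 1.5 mm step moved only 0.4 mm, with −5 N. Back off, lift and check from above.

```bash
python3 -m jog '[[[-0.02,0,0],[0,0,0]],[[-0.07,0,0],[0,0,0]],[[-0.15,0,0],[0,0,0]],[[-0.15,0,0],[0,0,0]],[[-0.15,0,0.1],[0,0,0]],[[-0.15,0,0.25],[0,0,0]],[[-0.15,0,0.4],[0,0,0]],[[-0.15,0,0.5],[0,0,0]],[[-0.15,0,0.6],[0,0,0]],[[-0.15,0,0.6],[0,0,0]],[[-0.15,0,0.6],[0,0,0]]]'
python3 -m jog '[[[0,-0.3,0],[0,0,0]],[[0,-0.6,0],[0,0,0]],[[0,-0.9,0],[0,0,0]],[[0,-0.9,0],[0,0,0]],[[0,-0.9,0],[0,0,0]],[[0,-0.9,0],[0,0,0]],[[0,-0.9,0],[0,0,0]],[[0,-0.9,0],[0,0,0]],[[0,-0.9,0],[0,0,0]]]'
python3 - <<'E'
from h import *
f=manip.grab_frame("scene");save("scene10.png",f)
f=manip.grab_frame("top")
im=cv2.cvtColor(f["img"],cv2.COLOR_RGB2BGR)[120:270,150:350]
cv2.imwrite("pics/top10.png",cv2.resize(im,None,fx=4,fy=4,interpolation=cv2.INTER_CUBIC))
E
```

```text
clock: 13.85
tool_pos: [0.5448, 0.0595, 0.2083]
tool_rot: [-1.209, 1.205, -1.208]
ft_force: [0.6, 0.3, -1.1]
gripper_width: 0.0501
clock: 14.75
tool_pos: [0.5441, -0.2086, 0.2069]
tool_rot: [-1.212, 1.206, -1.204]
ft_force: [0.5, -0.0, 0.5]
gripper_width: 0.0496
```

View pics/top10.png

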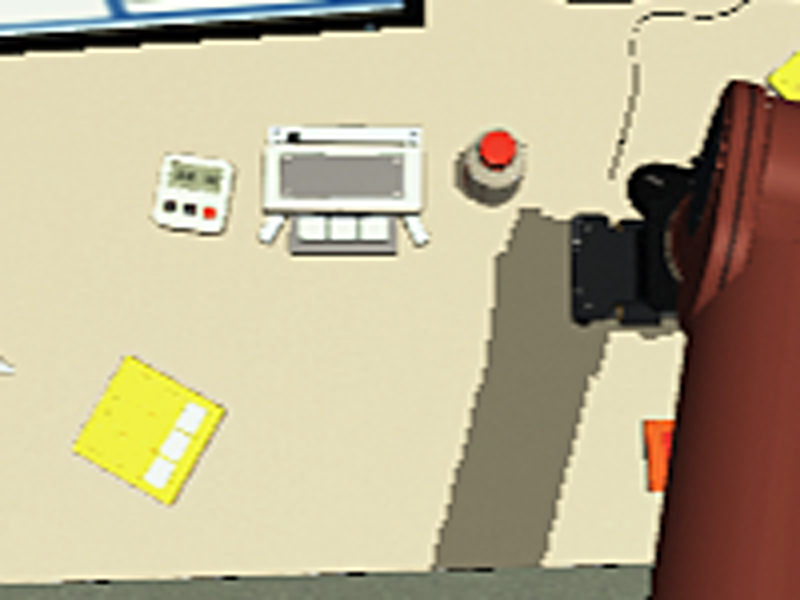

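Rear edge runs from (290,253) to (397,254), which matches the predicted home outline (289–398, row 253), level and centred. The timer and bottle haven't moved.

```bash
python3 -c "
from plant import manip
manip.job_done()"
```

```text
the job is handed in; nothing more can be done
```

The carrier is under the bridge with its leading edge against the end stop, and I handed the job in at about 15 s of the 72 s allowed. No verdict was reported.

**What I did:** I slid the grey carrier about 28 mm sideways with the outside of one finger to line it up with the channel. Then I pushed its rear edge with both fingertips, jaws 50 mm apart, until it met the stop. I felt the stop as about 5 N, when a 1.5 mm step moved only 0.4 mm. Afterwards I backed the hand off, lifted it and moved it about 0.27 m to the right.

**Last checks:**
- **Carrier position:** from above, its rear edge matches the outline I predicted for home to within about 1 mm. It looks square and centred between the rails.
- **Bystanders:** the timer and bottle look unmoved, and the visible part of the card box is where it was. I did not re-measure the conical tube or the pen, but the hand never came near them at desk height.
- **Disagreement:** the wrist camera put the rear edge about 3 mm further in than the top-view fit. That is slightly more than the stated 2 mm calibration error. I relied on the stop contact and the top view.

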